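# Fit the camera to the microscope's phototube

### The job

Fit the microscope camera to the stereo microscope: take the dark blue camera from the bench, lower its steel barrel into the upright phototube and turn it under light pressure, without ramming it, until the brass key slips into the keyway and the flange sits fully down on the ring. Finish while still holding the camera and pressing it down firmly, so that I can tighten the clamp screw. Leave the other things where they are.

Things in the scene. Friction and masses are not known exactly. Their poses are not given: they have to be found in the camera images.
- camera: Microscope camera, about 0.3 kg (20 % less to 25 % more), standing upright and loose on the bench on the end of its steel lens barrel. Origin: centre of the barrel's lower end; z up; +x towards the key. Barrel 30 mm diameter from 0 to 34 mm height, its first 4 mm tapered from 23 mm; black flange 46 mm diameter, 34 to 40 mm; neck 32 mm diameter, 40 to 50 mm; dark blue cube on top, 50 to 96 mm.
- camera_grip (a point): Centre of the dark blue metal camera body, 73 mm above the camera's origin: a 46 mm cube with faces square to the camera's x and y; grip across either pair of faces. On its black top a short brass mark near the +x edge stands over the key.
- camera_key (a point): Lower outer end of the brass key on the barrel's +x side, 21.5 mm from the barrel's axis and 12 mm above the camera's origin. The key is 5 mm wide, 20 mm high (12 to 32 mm), and square-ended: the first 12 mm of the barrel enter the tube at any angle, then the key rests on the rim, the flange still 22 mm above it.
- camera_seat (a point): Centre of the underside of the camera's flange, 34 mm above the camera's origin. It comes down to port_mouth when the camera is home.
- scope: Stereo microscope, cream and black, fixed: foot 280 x 200 x 22 mm, optical body, two eyepieces rising at 45 degrees on its -x side (tips 0.22 m high, 135 mm from the origin's axis), steel pillar 0.264 m high 117 mm to its +x side, upright phototube on top. Origin: on the phototube's axis, at bench height; z up; +x towards the pillar (the back).
- port_mouth (a point): Centre of the phototube's upper rim, 214 mm above the bench, axes as scope. The rim is that of an aluminium ring 50 mm outside, 24 mm high, bore 33 mm, open below for the whole barrel. No spring: the flange stops hard on the rim. At the end the flange must press on it with over 6 N, weight included; knocks over 150 N (landing at 0.1 m/s) harm it.
- port_bore (a point): Point on the axis of that ring, at its lower end, 24 mm below the rim, axes as scope. The ring's one keyway, 8 mm wide, goes through its wall over its whole height, a gap seen from above. The ring is clamped (2 N m) at an angle that is not reported: the keyway stands within 0.6 rad either side of the microscope's +x. Look for it, or find it by turning the camera under light pressure.
- dust_cap: The phototube's black dust cap, 53 mm diameter, 16 mm high, lying on the bench. Origin: centre of its underside. Leave alone.
- slide_box: Blue box for slides, 90 x 104 x 34 mm, on the bench. Origin: centre of its underside. Leave alone.
- oil_bottle: Small amber bottle, 34 mm diameter, 72 mm high, on the bench. Origin: centre of its underside. Leave alone.
- dish: Petri dish, 57 mm diameter, 15 mm high, on the microscope's stage under the optical body. Origin: centre of its underside. Leave alone.
Not all that is in view belongs to the job. What is shaped like the camera but turquoise is not meant.

How it is judged:
By the outcome, as a careful person would: the job done as asked, in the order asked, and still so for the second after the job is handed in, while the arm keeps its last pose, push and grip.
It also fails if it takes over 61 s, if anything falls off the work surface, if the arm or the gripper's body presses on something with over 40 N, if the wrist force passes 120 N, or if a joint passes its speed limit or range.

### The arm

A 6-joint arm with a two-finger parallel gripper is mounted at the origin on the work surface. World frame = base frame: x ahead of the robot, y to its left, z up, the work surface at z = 0. Lengths are in m, angles in degrees, forces in N, time in s.
With the tool pointing down it reaches from about 0.25 to 0.775 m from the base axis. Payload 4 kg.
Tool frame: the origin (TCP) lies on the centre line of the jaws, within the pads' length; the fingertips stand ahead of it and the grasp point (between the pads) lies 6 mm ahead of it (arm.finger_overhang is the z of the fingertips in the tool frame, in m); z points along the fingers, y is the line along which they close (so a half turn about z gives the same grasp; the last joint's range is limited). The gripper opens to 94 mm and grips with 3 to 60 N. Pads are 16 mm wide; open, the fingers measure 119 mm over their backs; the gripper's body (75 mm by 177 mm) begins 78 mm behind the grasp point.
Start: joints at [-72.141, 4.996, 78.535, -0, 96.463, -5.907], TCP at [0.222, -0.503, 0.194] pointing down, gripper open.
Joint ranges: [-177.83, 177.83], [-43.37, 116.18], [15.69, 146.23], [-61.86, 241.86], [9.47, 152.12], [-147.06, 147.06]. Speed limits (degrees/s): [159.86, 159.86, 180, 180, 180, 180].

### API

Orientations are given as a 3x3 rotation matrix whose columns are the frame's x, y, z axes.
In Python, from rig import arm gives the robot as it stands. The module is installed in compiled form; this text tells all that it offers.
- The arm moves only by the tool arm_command, never from a script. Its argument "targets" is one flat list of numbers, 6 for each row, row after row: the shift along the tool's x, y, z in a scale on which 1.0 is 800 mm, then the turn, a rotation vector about the tool's x, y, z in normalised numbers (1 is pi rad). A call has 1 to 12 rows; each row is the pose to reach, as a shift and turn from the pose commanded when the call began, along the tool's axes at that moment; what a row does not reach only later rows make up. A row lasts 1/12 s, in which the tool goes at most 41.7 mm and 7.16 degrees, less where a joint would pass 70% of its speed; a pose out of reach is approached as far as the arm can. A shift or turn number past 1, either way, is cut back to 1. A call with a gripper value outside its range is refused whole. "claw" is the opening, from 0 (shut) to 1 (fully open), set as the call begins (left out, the last holds). The fingers move at their own pace and stop on an object; "newtons" is the grip in N (left out, the last holds). Time passes only in rows, so rows that repeat a pose let the fingers close. It gives the time, the measured TCP pose, the force, the opening and the grip force at its end, in the units of the state.
- arm.state(): the state, without advancing time (a new reading comes with each control period).
- arm.capture(name): name is "scene" or "top"; returns a dict with "pixels" (480x640x3 uint8, red, green, blue), "camera_matrix" (3x3 intrinsics, pixels), "k1" (the pictures are not rectified: a ray, as slopes to the right and down, at radius r is drawn at 1 + k1 r^2 times it, then the intrinsics apply), "extrinsics" (4x4, takes a point from camera to world coordinates). Camera axes: x right, y up, looking along -z (the intrinsics and any distortion apply to the point x, -y, -z); pixel columns grow to the right and rows downward; lengths in m; the calibration is good to about 2 mm. A picture is of the moment at which its call begins. There is no depth.
- arm.close_job(): hands the job in; it is judged then, once.
The state is a dict: "time_s": time; "joint_pos": joint angles; "qvel": joint speeds; "joint_efforts": joint torques, N m; "eef_pos": TCP position; "tcp_rot": TCP orientation; "wrist_force": force on the tool from outside, world axes, zero at the start; "ft_torque": the same for the moment, N m; "grip_width": finger opening in m; "finger_force": force on a finger pad.
Only numpy, scipy, OpenCV 4.12 (cv2) and the standard library are available. Lean on these libraries where they do the work, as an engineer would, in place of code of your own. Each camera call takes 0.05 s, during which the arm holds its last target. There are 200 camera calls.

## Working session

There is one attempt and no reset: what is moved stays moved. The work goes in short steps, Python scripts to look and compute and a tool call to move; the robot and the scene stay as the last step left them, time stands still between calls to the robot, and variables do not carry over. Pictures are saved under pics/ and viewed, at most 10 in all, crops included, and the job is handed in when it is done.

Besides the shell and the picture viewer there is one more tool, called after "Emit:" by a JSON object that holds its "name" and its "arguments". arm_command: Moves the arm, as the interface text tells. Its arguments: {"type":"object","properties":{"targets":{"type":"array","items":{"type":"number"}},"claw":{"type":"number"},"newtons":{"type":"number"}},"required":["targets"]}

```bash
mkdir -p pics; cat > h.py <<'E'
import numpy as np, cv2
from rig import arm
def cap(n,f=None):
    c=arm.capture(n)
    if f: cv2.imwrite(f'pics/{f}.png',c['pixels'][:,:,::-1])
    return c
def ray(c,u,v):
    K=c['camera_matrix'];E=np.array(c['extrinsics'])
    p=cv2.undistortPoints(np.array([[[u,v]]],float),np.array(K),np.array([c['k1'],0,0,0],float))[0,0]
    d=E[:3,:3]@np.array([p[0],-p[1],-1]);return E[:3,3],d/np.linalg.norm(d)
def onz(c,u,v,z):
    o,d=ray(c,u,v);return o+d*(z-o[2])/d[2]
def meet(r1,r2):
    (a,d),(b,e)=r1,r2
    s=np.linalg.lstsq(np.c_[d,-e],b-a,rcond=None)[0]
    p,q=a+s[0]*d,b+s[1]*e
    return (p+q)/2,np.linalg.norm(p-q)
def proj(c,P):
    E=np.linalg.inv(np.array(c['extrinsics']));q=E[:3,:3]@np.array(P)+E[:3,3]
    x=np.array([q[0],-q[1]])/-q[2];x=x*(1+c['k1']*(x@x));K=np.array(c['camera_matrix'])
    return K[:2,:2]@x+K[:2,2]
E
python3 - <<'E'
from h import *
for n in('scene','top'):
    c=cap(n,n);print(n,np.round(c['extrinsics'],3).tolist(),np.round(c['camera_matrix'],1).tolist(),c['k1'])
s=arm.state();print(s,arm.finger_overhang)
E
```

```text
scene [[-0.845, -0.363, 0.394, 0.883], [0.535, -0.577, 0.617, 0.62], [0.003, 0.732, 0.681, 0.724], [0.0, 0.0, 0.0, 1.0]] [[505.7, 0.0, 317.1], [0.0, 505.7, 244.2], [0.0, 0.0, 1.0]] -0.056380649281118626
top [[-0.003, 0.99, -0.139, 0.4], [-1.0, 0.0, 0.024, 0.101], [0.024, 0.139, 0.99, 1.002], [0.0, 0.0, 0.0, 1.0]] [[482.4, 0.0, 318.8], [0.0, 482.4, 240.2], [0.0, 0.0, 1.0]] -0.08751134046166893
{'time_s': 0.1, 'joint_pos': array([-7.21419696e+01,  5.03639973e+00,  7.86140023e+01,  1.04955414e-03,
        9.64638360e+01, -5.90595096e+00]), 'qvel': array([-0.03442095, -0.13518478, -0.05529435,  0.05610046,  0.0953345 ,
       -0.05155246]), 'joint_efforts': array([ 1.79716681e-03, -3.41253626e+01, -3.03301549e+01,  7.19982293e-02,
        3.04431806e-02, -1.08199974e-04]), 'eef_pos': array([ 0.22148858, -0.50287212,  0.19242515]), 'tcp_rot': array([[ 9.15212416e-01,  4.02971315e-01, -5.94101593e-04],
       [ 4.02971691e-01, -9.15210464e-01,  1.90334594e-03],
       [ 2.23265821e-04, -1.98137196e-03, -9.99998012e-01]]), 'wrist_force': array([-0.16742077,  0.27701614, -0.46655763]), 'ft_torque': array([0.00903615, 0.04347678, 0.04123336]), 'finger_force': 0.0, 'grip_width': 0.09376991885088407} 0.025
```

View pics/scene.png

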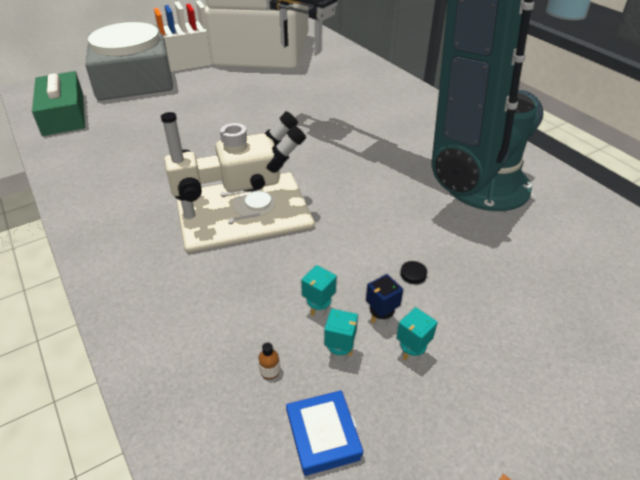

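View pics/top.png

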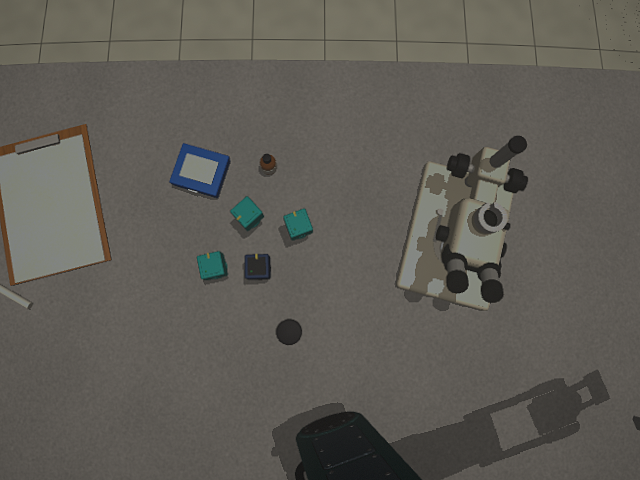

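The scene view shows the dark blue camera at about (384,297), among three turquoise decoys. The phototube ring is at about (233,132). In the top view the camera is at (257,266) with its brass mark at about (257,258), and the ring is at (489,218). Next I'll enlarge crops of the camera and the ring.

```bash
python3 - <<'E'
from h import *
t=cv2.imread('pics/top.png');s=cv2.imread('pics/scene.png')
f=lambda im,u,v,r=24:cv2.resize(im[v-r:v+r,u-r:u+r],(384,288*4//3),interpolation=cv2.INTER_CUBIC)
a=np.hstack([f(t,257,266),f(t,489,218)]);b=np.hstack([f(s,384,297,28),f(s,233,136)])
im=cv2.resize(np.vstack([a,b]),(600,600));im=cv2.convertScaleAbs(im,alpha=1.4,beta=10);cv2.imwrite('pics/z1.png',im)
E
```

```text
(no output)
```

View pics/z1.png

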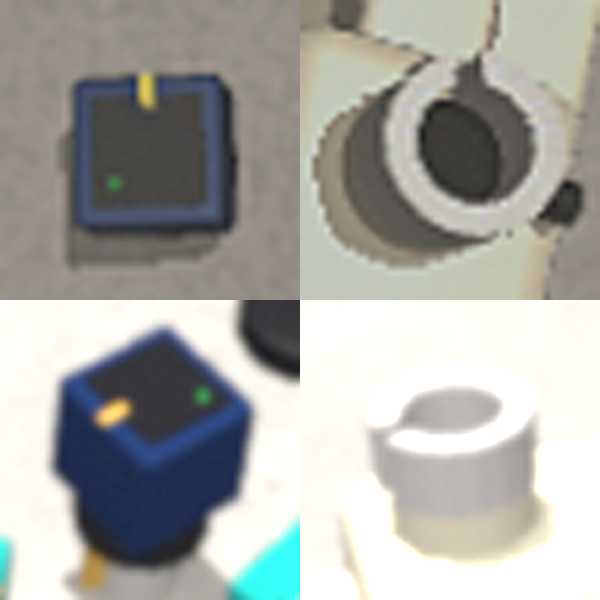

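In the crops, the camera's brass mark is on its upper edge in the top view, at about (256.5,256), so the key points along world +x. The ring's keyway gap is near (493.5,205) in the top view and (224,132) in the scene view. Now I'll measure both precisely.

```bash
cat > m.py <<'E'
from h import *
def rgb(f): return cv2.imread(f'pics/{f}.png')
def pick(m,u,v):
    n,l,st,ce=cv2.connectedComponentsWithStats(m.astype(np.uint8));
    ys,xs=np.nonzero(l);k=np.argmin((xs-u)**2+(ys-v)**2);return l==l[ys[k],xs[k]]
E
python3 - <<'E'
from m import *
T=cap('top');S=cap('scene')
for n,c,(u,v),(ru,rv) in(('top',T,(257,266),(482,218)),('scene',S,(384,285),(233,140))):
    im=c['pixels'];hsv=cv2.cvtColor(im,cv2.COLOR_RGB2HSV);h,s,val=[hsv[...,i].astype(int) for i in range(3)]
    w=np.zeros(h.shape,bool);w[v-22:v+22,u-25:u+25]=1
    br=w&(h>12)&(h<35)&(s>90)&(val>110)
    ys,xs=np.nonzero(br);print(n,'brass',len(xs),xs.mean(),ys.mean(),list(zip(xs,ys)))
    for nm,(a,b) in {'cam':(u,v),'ring':(ru,rv)}.items():
        pass
    y0,x0=(200,478) if n=='top' else (122,218)
    print('ring val');print(val[y0:y0+36:1,x0:x0+32]//10)
E
```

```text
top brass 9 255.55555555555554 255.77777777777777 [(np.int64(255), np.int64(254)), (np.int64(256), np.int64(254)), (np.int64(255), np.int64(255)), (np.int64(256), np.int64(255)), (np.int64(255), np.int64(256)), (np.int64(256), np.int64(256)), (np.int64(255), np.int64(257)), (np.int64(256), np.int64(257)), (np.int64(256), np.int64(258))]
ring val
[[ 9 12 14 ... 13 13 13]
 [11 11 11 ... 13 13 13]
 [12 12 11 ... 13 13 13]
 ...
 [ 9  8  7 ...  9  9  9]
 [ 9  9 10 ...  9  9  9]
 [10  9  9 ...  9  9  9]]
scene brass 18 376.6666666666667 289.6111111111111 [(np.int64(377), np.int64(288)), (np.int64(378), np.int64(288)), (np.int64(379), np.int64(288)), (np.int64(375), np.int64(289)), (np.int64(376), np.int64(289)), (np.int64(377), np.int64(289)), (np.int64(378), np.int64(289)), (np.int64(379), np.int64(289)), (np.int64(374), np.int64(290)), (np.int64(375), np.int64(290)), (np.int64(376), np.int64(290)), (np.int64(377), np.int64(290)), (np.int64(378), np.int64(290)), (np.int64(379), np.int64(290)), (np.int64(374), np.int64(291)), (np.int64(375), np.int64(291)), (np.int64(376), np.int64(291)), (np.int64(377), np.int64(291))]
ring val
[[18 18 18 ... 18 17 18]
 [18 18 18 ... 17 17 17]
 [18 18 18 ... 17 17 17]
 ...
 [17 20 22 ... 24 24 24]
 [16 19 22 ... 23 23 23]
 [17 18 21 ... 23 23 23]]
```

```bash
python3 - <<'E'
from m import *
T=cap('top');S=cap('scene');np.set_printoptions(linewidth=200)
im=cv2.cvtColor(T['pixels'],cv2.COLOR_RGB2HSV).astype(int);
print('T ring V');
for r in range(201,236):print(r,' '.join('%3d'%x for x in im[r,475:508,2]))
print('T ring S');
for r in range(201,236,4):print(r,' '.join('%3d'%x for x in im[r,475:508,1]))
print('T cam S')
for r in range(250,284):print(r,' '.join('%3d'%x for x in im[r,240:275,1]))
im=cv2.cvtColor(S['pixels'],cv2.COLOR_RGB2HSV).astype(int);
print('S ring S');
for r in range(120,146):print(r,' '.join('%3d'%x for x in im[r,217:250,1]))
print('S ring V');
for r in range(120,146):print(r,' '.join('%3d'%x for x in im[r,217:250,2]))
print('S cam S')
for r in range(272,304):print(r,' '.join('%3d'%x for x in im[r,362:406,1]))
E
```

```text
T ring V
201 124 122 119 119 119 111  91  94 129 139 138 136 135 135 134 135 135 137 136 116  85 141 135 134 134 134 134 134 133 133 134 133 134
202 132 130 127 124 122 120 117 119 117 108 112 131 135 133 135 139 140 144  97 120 130 133 133 134 134 133 133 133 134 133 133 134 133
203 132 132 133 132 130 128 127 127 129 102  56  89 126 133 136 118 121 105  51 136 135 132 130 134 134 135 133 134 134 134 133 133 134
204 135 136 135 132 132 134 137 117  66  70 119 134 133 134 136  98  61  53  41 115 136 133 132 131 131 133 134 134 134 133 134 134 134
205 134 135 135 135 136 139 117  64  63 117 136 134 133 135 105  61  48  51  46 115 136 138 130 132 130 130 134 134 134 134 134 134 134
206 135 135 135 137 141 145 111 105 139 136 133 132 133 137 124  70  52  54  49  93 141 135 132 131 131 130 131 133 136 136 134 134 134
207 136 137 140 145 129  68  77 125 135 133 132 133 135 141 111  64  54  56  52  71 120 142 138 133 131 131 131 128 110 118 135 134 134
208 140 144 132  75  39  63 115 136 133 132 136 136 124 105  67  52  55  56  55  53  55  74 120 140 135 132 131 131 129 124 127 137 136
209
[... 21963 characters left out ...]
  34 133 174 188 174 184 179 194 179 168 170 179 181 179 172 183 174 178 174 170 176 177 184 175 182 191 177 167 182 182 172 182 168 173 101  16   7  13  14  14
301  13  13  14   9   8  61 141 168 179 183 184 175 179 179 181 179 188 179 181 181 172 179 178 178 172 184 175 179 187 177 177 177 177 172 179 179 179 168  71   7  10  13  14  14
302  13  14  13  11   6  11  57 143 183 190 175 175 179 184 174 188 194 179 179 184 173 179 179 184 189 179 179 182 179 179 172 168 173 179 168 186 172 155  43   4  11  14  14  13
303  14  13  14  13  13   6   8  61 146 188 179 184 179 184 179 184 179 179 184 181 177 175 173 175 193 184 182 173 182 173 179 187 182 182 182 177 182 147  29   8  12  13  14  13
```

```bash
cat > m2.py <<'E'
from m import *
from scipy.ndimage import map_coordinates
from scipy.optimize import least_squares
def edges(c,cen,z,R,angs,thr,win=.004,ch=2):
    # along world radial lines on plane z, strongest brightness step near radius R; returns world points
    im=cv2.cvtColor(c['pixels'],cv2.COLOR_RGB2HSV)[...,ch].astype(float);out=[]
    for a in angs:
        r=np.arange(R-win,R+win,.0002);P=np.c_[cen[0]+r*np.cos(a),cen[1]+r*np.sin(a),0*r+z]
        uv=np.array([proj(c,p) for p in P]);I=map_coordinates(im,[uv[:,1],uv[:,0]],order=1)
        g=np.abs(I[5:]-I[:-5]);k=g.argmax()
        if g[k]>thr: out.append((a,*P[k+2,:2]))
    return np.array(out)
def circ(E):
    f=lambda q:np.hypot(E[:,1]-q[0],E[:,2]-q[1])-q[2]
    s=least_squares(f,[E[:,1].mean(),E[:,2].mean(),.02],loss='soft_l1',f_scale=.0005);return s.x,np.abs(s.fun).mean()
E
python3 - <<'E'
from m2 import *
np.set_printoptions(precision=4,suppress=True)
T=cap('top');S=cap('scene')
print('ring ctr tri',meet(ray(T,493,216.5),ray(S,232.8,129.3)),'T',onz(T,493,216.5,.214),'S',onz(S,232.8,129.3,.214))
cT=onz(T,493,216.5,.214);cS=onz(S,232.8,129.3,.214)
A=np.radians(np.arange(0,360,6))
for n,c,q in(('T',T,cT),('S',S,cS)):
    for R in(.0165,.025):
        E=edges(c,q[:2],.214,R,A,8);print(n,R,len(E),circ(E))
def ang(c,cen,u,v):p=onz(c,u,v,.214);d=p[:2]-cen[:2];return np.degrees(np.arctan2(d[1],d[0])),np.linalg.norm(d)
for uv in((489.2,205),(493.6,205),(489.0,207),(494.4,207)):print('gapT',ang(T,cT,*uv))
for uv in((220,131.3),(224.5,131.5),(222.5,133.2),(226,132)):print('gapS',ang(S,cS,*uv))
p,e=meet(ray(T,516.5,144.5),ray(S,168.5,117.5));print('pillar',p,e,np.degrees(np.arctan2(*(p-cT)[[1,0]])))
for n,c,b in(('T',T,(248,265,257,274)),('S',S,(367,402,274,295))):
    im=cv2.cvtColor(c['pixels'],cv2.COLOR_RGB2HSV)[...,1]
for nm,t,s in(('LED',(250.9,270.9),(392.6,286.6)),('brass',(256,256),(376.8,289.3)),('corner+x-y',(267.5,253.7),(367.5,283.3)),('c+x+y',(244.5,254.5),(384.6,294.4)),('c-x-y',(267.8,277.7),(386.2,274.3)),('c-x+y',(244.5,277.6),(402.5,287.8))):
    p,e=meet(ray(T,*t),ray(S,*s));print(nm,p,e,'T',onz(T,*t,.096)[:2],'S',onz(S,*s,.096)[:2])
E
```

```text
ring ctr tri (array([ 0.5506, -0.2135,  0.2133]), np.float64(0.001837644007224259)) T [ 0.5512 -0.2138  0.214 ] S [ 0.5506 -0.2113  0.214 ]
T 0.0165 56 (array([ 0.5511, -0.2135,  0.0163]), np.float64(0.00037393117613754415))
T 0.025 49 (array([ 0.5509, -0.2136,  0.0253]), np.float64(0.0008627539157294973))
S 0.0165 58 (array([ 0.5502, -0.2118,  0.0161]), np.float64(0.0006324860225223255))
S 0.025 42 (array([ 0.5504, -0.2121,  0.0252]), np.float64(0.0007042834032860278))
gapT (np.float64(15.515785368209563), np.float64(0.02064162128126588))
gapT (np.float64(-6.358418040086087), np.float64(0.020066554680770034))
gapT (np.float64(20.310057671706897), np.float64(0.01749941059994777))
gapT (np.float64(-11.744870183982997), np.float64(0.01682610570828033))
gapS (np.float64(-15.026621559511838), np.float64(0.025355160960237946))
gapS (np.float64(-3.651718077459917), np.float64(0.017387913790259387))
gapS (np.float64(6.566507514722209), np.float64(0.02350005488780218))
gapS (np.float64(8.05965966131751), np.float64(0.015825855693382452))
pillar [ 0.6631 -0.2431  0.2591] 0.001233237523463697 -14.676301804885224
LED [0.4689 0.2067 0.0968] 0.0002851369684255858 T [0.4688 0.2069] S [0.4684 0.2061]
brass [0.4963 0.1979 0.0983] 0.0011041806779059356 T [0.497  0.1977] S [0.4945 0.1967]
corner+x-y [0.5005 0.1768 0.0962] 0.0022663059340516526 T [0.5013 0.1761] S [0.4996 0.1775]
c+x+y [0.4979 0.2188 0.1066] 0.0020841286065498505 T [0.4998 0.2195] S [0.4905 0.2126]
c-x-y [0.4566 0.1751 0.0917] 0.0008990621442220141 T [0.4561 0.175 ] S [0.4599 0.1778]
c-x+y [0.4565 0.2182 0.0972] 0.0010295328144698625 T [0.4562 0.2187] S [0.4561 0.2171]
```

Measured positions, with both views agreeing to about 2 mm and the heights matching the text:
- **Ring:** centre about (0.551, -0.213, 0.214). The keyway points at about +3.5° in world yaw.
- **Scope:** yaw about -15°.
- **Camera:** centre about (0.478, 0.197), yaw about 1.3°, top at about 0.096.

I'll raise the tool first, then travel across.

Units first: shifts go in shares of 800 mm and turns go in shares of pi rad. So -261 mm / 800 = -0.3263, 252 mm / 800 = 0.315, -0.54 rad / 3.1416 = -0.1719.

Emit:
{"name": "arm_command", "arguments": {"targets": [0,0,-0.0525,0,0,0,0,0,-0.105,0,0,0,0,0,-0.1575,0,0,0,0.035,-0.0363,-0.1575,0,0,-0.0191,0.07,-0.0725,-0.1575,0,0,-0.0382,0.105,-0.1088,-0.1575,0,0,-0.0573,0.14,-0.145,-0.1575,0,0,-0.0764,0.175,-0.1813,-0.1575,0,0,-0.0955,0.21,-0.2175,-0.1575,0,0,-0.1146,0.245,-0.2538,-0.1575,0,0,-0.1337,0.28,-0.29,-0.1575,0,0,-0.1528,0.315,-0.3263,-0.1575,0,0,-0.1719], "claw": 0.75, "newtons": 30}}

```text
time_s: 1.4
eef_pos: [0.3472, -0.1611, 0.3198]
tcp_rot: [[0.576, 0.818, 0.001], [0.818, -0.576, -0.001], [0.0, 0.001, -1.0]]
wrist_force: [1.1, -0.6, -0.2]
grip_width: 0.0701
finger_force: 0.0
```

```bash
cat >> h.py <<'E'
def st():
    s=arm.state();R=s['tcp_rot'];p=s['eef_pos'];yaw=np.degrees(np.arctan2(R[1,1],R[0,1]))
    print('t%.2f'%s['time_s'],'p',np.round(p,4),'yaw(y axis) %.2f'%yaw,'z',np.round(R[:,2],4),'F',np.round(s['wrist_force'],2),'M',np.round(s['ft_torque'],2),'grip %.4f %.1f'%(s['grip_width'],s['finger_force']))
    return s
def togo(P,yaw):
    s=st();R=s['tcp_rot'];y=np.radians(yaw)
    G=np.c_[[np.sin(y)*-1*-1,-np.cos(y)*1,0],[np.cos(y),np.sin(y),0],[0,0,-1]];G[:,0]=np.cross(G[:,1],G[:,2])
    print('togo mm',np.round(R.T@(np.array(P)-s['eef_pos'])*1000,1),'rad',np.round(cv2.Rodrigues(R.T@G)[0].ravel(),4))
E
python3 -c "
from h import *
togo([.478,.197,.32],1.3)"
```

```text
t1.40 p [ 0.3472 -0.1611  0.3198] yaw(y axis) -35.16 z [ 1.2e-03 -7.0e-04 -1.0e+00] F [ 1.08 -0.64 -0.19] M [-0.06 -0.04 -0.02] grip 0.0701 0.0
togo mm [ 3.681e+02 -9.930e+01 -3.000e-01] rad [ 1.300e-03  3.000e-04 -6.364e-01]
```

To row units: 368 mm / 800 = 0.46, 332 mm / 800 = 0.415, -0.636 rad / 3.1416 = -0.2024.

Emit:
{"name": "arm_command", "arguments": {"targets": [0.0463,-0.0125,0,0,0,-0.0204,0.0925,-0.025,0,0,0,-0.0407,0.1375,-0.0375,0,0,0,-0.0605,0.1838,-0.05,0,0,0,-0.0809,0.23,-0.0625,0,0,0,-0.1012,0.2763,-0.075,0,0,0,-0.121,0.3225,-0.0875,0,0,0,-0.1416,0.3688,-0.1,0,0,0,-0.1623,0.415,-0.1125,0,0,0,-0.1814,0.46,-0.1238,0,0,0,-0.2024,0.46,-0.1238,0,0,0,-0.2024,0.46,-0.1238,0,0,0,-0.2024]}}

```text
time_s: 2.4
eef_pos: [0.4789, 0.196, 0.3183]
tcp_rot: [[-0.023, 1.0, -0.002], [1.0, 0.023, -0.001], [-0.001, -0.002, -1.0]]
wrist_force: [-0.3, 0.4, 0.6]
grip_width: 0.0703
finger_force: 0.0
```

```bash
python3 -c "
from h import *
togo([.478,.197,.08],1.3)"
```

```text
t2.40 p [0.4789 0.196  0.3183] yaw(y axis) 1.30 z [-0.0023 -0.001  -1.    ] F [-0.34  0.35  0.56] M [ 0.   -0.08 -0.  ] grip 0.0703 0.0
togo mm [  1.3  -0.3 238.3] rad [-0.0023  0.001  -0.0001]
```

To row units: 238 mm / 800 = 0.2975, 233 mm / 800 = 0.2913.

Emit:
{"name": "arm_command", "arguments": {"targets": [0.0013,0,0.0313,0,0,0,0.0013,0,0.0688,0,0,0,0.0013,0,0.1063,0,0,0,0.0013,0,0.1438,0,0,0,0.0013,0,0.1813,0,0,0,0.0013,0,0.2125,0,0,0,0.0013,0,0.2375,0,0,0,0.0013,0,0.26,0,0,0,0.0013,0,0.2788,0,0,0,0.0013,0,0.2913,0,0,0,0.0013,0,0.2975,0,0,0,0.0013,0,0.2975,0,0,0]}}

```text
time_s: 3.4
eef_pos: [0.4783, 0.1946, 0.0808]
tcp_rot: [[-0.019, 1.0, -0.001], [1.0, 0.019, -0.001], [-0.001, -0.001, -1.0]]
wrist_force: [-0.5, 0.3, -0.6]
grip_width: 0.0706
finger_force: 0.0
```

```bash
python3 -c "
from h import *
st();a=cap('scene')['pixels'];b=cap('top')['pixels']
im=np.hstack([cv2.resize(a[210:370,290:450],(400,400)),cv2.resize(b[190:330,190:330],(400,400))])
cv2.imwrite('pics/pre.png',im[:,:,::-1])"
```

```text
t3.40 p [0.4783 0.1946 0.0808] yaw(y axis) 1.06 z [-1.4e-03 -7.0e-04 -1.0e+00] F [-0.49  0.33 -0.55] M [-0.04 -0.08 -0.01] grip 0.0706 0.0
```

View pics/pre.png

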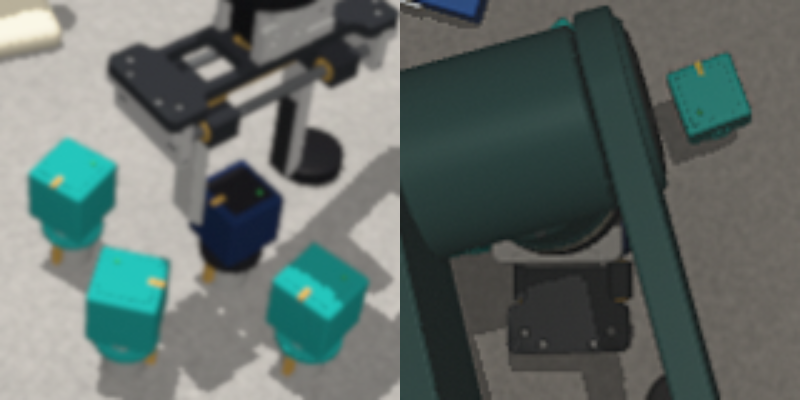

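The view shows the two fingers straddling the dark blue body cleanly, with the turquoise decoys clear of them. Closing the gripper.

To row units: 2 mm / 800 = 0.0025.

Emit:
{"name": "arm_command", "arguments": {"targets": [0.0025,0,0,0,0,0,0.0025,0,0,0,0,0,0.0025,0,0,0,0,0,0.0025,0,0,0,0,0,0.0025,0,0,0,0,0,0.0025,0,0,0,0,0,0.0025,0,0,0,0,0,0.0025,0,0,0,0,0], "claw": 0, "newtons": 35}}

```text
time_s: 4.17
eef_pos: [0.4791, 0.1977, 0.0819]
tcp_rot: [[-0.02, 1.0, 0.001], [1.0, 0.02, 0.0], [0.0, 0.001, -1.0]]
wrist_force: [-0.4, -0.9, 2.9]
grip_width: 0.0448
finger_force: 35.0
```

```bash
python3 -c "
from h import *
st()"
```

```text
t4.17 p [0.4791 0.1977 0.0819] yaw(y axis) 1.15 z [ 6.e-04  2.e-04 -1.e+00] F [-0.41 -0.86  2.93] M [-0.04  0.08 -0.02] grip 0.0448 35.0
```

To row units: -250 mm / 800 = -0.3125, -240 mm / 800 = -0.3, -0.02 rad / 3.1416 = -0.0064.

Emit:
{"name": "arm_command", "arguments": {"targets": [0,0,-0.0188,0,0,0,0,0,-0.05,0,0,0,0,0,-0.0938,0,0,0,0,0,-0.1375,0,0,0,0,0,-0.1813,0,0,0,0,0,-0.225,0,0,0,0,0,-0.2688,0,0,0,0,0,-0.3,0,0,0,-0.0125,0.0025,-0.3125,0,0,0,-0.0375,0.0063,-0.3125,0,0,0,-0.0688,0.0113,-0.3125,0,0,-0.0032,-0.1063,0.0163,-0.3125,0,0,-0.0064]}}

```text
time_s: 5.17
eef_pos: [0.4933, 0.1121, 0.3292]
tcp_rot: [[-0.043, 0.999, -0.003], [0.999, 0.043, -0.001], [-0.0, -0.003, -1.0]]
wrist_force: [0.9, -0.3, -2.9]
grip_width: 0.0447
finger_force: 35.0
```

To row units: -295 mm / 800 = -0.3688, -285 mm / 800 = -0.3563, -0.02 rad / 3.1416 = -0.0064.

Emit:
{"name": "arm_command", "arguments": {"targets": [-0.0375,0.0063,0,0,0,-0.0032,-0.075,0.0125,0,0,0,-0.0064,-0.1125,0.0175,0,0,0,-0.0064,-0.15,0.0238,0,0,0,-0.0064,-0.1875,0.0288,0,0,0,-0.0064,-0.225,0.035,0,0,0,-0.0064,-0.2625,0.04,0,0,0,-0.0064,-0.3,0.0463,0,0,0,-0.0064,-0.3313,0.0513,0,0,0,-0.0064,-0.3563,0.055,0,0,0,-0.0064,-0.3688,0.0563,0,0,0,-0.0064,-0.3688,0.0563,0,0,0,-0.0064]}}

```text
time_s: 6.17
eef_pos: [0.5497, -0.1826, 0.3283]
tcp_rot: [[-0.056, 0.998, -0.005], [0.998, 0.056, 0.001], [0.001, -0.005, -1.0]]
wrist_force: [1.2, 0.5, -3.3]
grip_width: 0.0451
finger_force: 35.0
```

```bash
python3 -c "
from h import *
togo([.551,-.213,.316],3.5)"
```

```text
t6.17 p [ 0.5497 -0.1826  0.3283] yaw(y axis) 3.23 z [-0.0049  0.0011 -1.    ] F [ 1.18  0.46 -3.29] M [ 0.05 -0.08  0.  ] grip 0.0451 35.0
togo mm [-30.5  -0.4  12.3] rad [-0.0048 -0.0014 -0.0048]
```

To row units: -30 mm / 800 = -0.0375, -24 mm / 800 = -0.03.

Emit:
{"name": "arm_command", "arguments": {"targets": [-0.015,0,0.0025,0,0,0,-0.03,0,0.005,0,0,0,-0.0375,0,0.0063,0,0,0,-0.0375,0,0.0063,0,0,0,-0.0375,0,0.0063,0,0,0]}}

```text
time_s: 6.58
eef_pos: [0.552, -0.2098, 0.3263]
tcp_rot: [[-0.06, 0.998, -0.0], [0.998, 0.06, 0.001], [0.001, -0.0, -1.0]]
wrist_force: [0.5, -0.4, -3.6]
grip_width: 0.0444
finger_force: 35.0
```

```bash
python3 -c "
from h import *
togo([.551,-.213,.323],3.5)
S=cap('scene');T=cap('top');a=S['pixels'];b=T['pixels']
print(proj(S,[.551,-.213,.214]),proj(T,[.551,-.213,.32]))
im=np.hstack([cv2.resize(a[70:170,180:280],(500,500),interpolation=3),cv2.resize(b[170:270,445:545],(300,500))])
cv2.imwrite('pics/hov.png',cv2.convertScaleAbs(im[:,:,::-1],alpha=1.1))"
```

```text
t6.58 p [ 0.552  -0.2098  0.3263] yaw(y axis) 3.44 z [-4.e-04  6.e-04 -1.e+00] F [ 0.52 -0.38 -3.59] M [-0.02 -0.09 -0.  ] grip 0.0444 35.0
togo mm [-3.1 -1.2  3.3] rad [-0.0003 -0.0006 -0.001 ]
[232.2330169  128.99664299] [519.26359441 203.28892166]
```

View pics/hov.png

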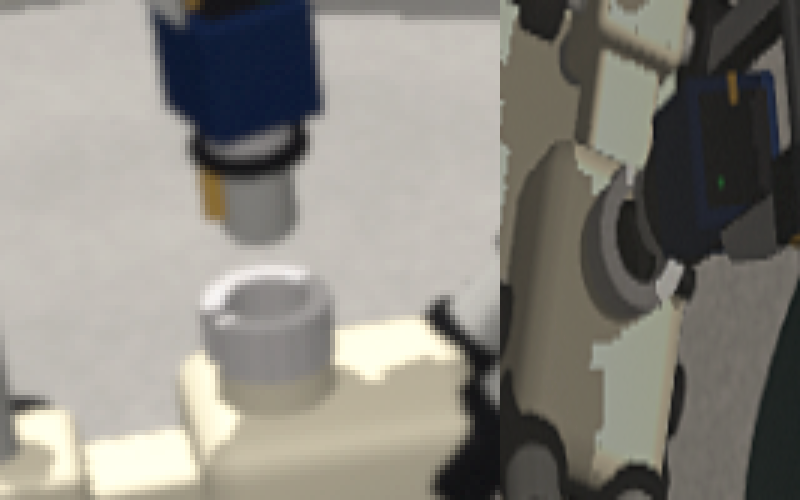

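The scene view shows the barrel hanging just above the ring, with the key and the keyway gap both on the left. The barrel end is near (232,118) and the ring is near (233,129). Next I'll compare the measured barrel axis with the ring centre numerically, using the same cameras.

```bash
python3 - <<'E'
from m2 import *
s=st();p=s['eef_pos'];S=cap('scene');T=cap('top')
zb=p[2]-.082
q=lambda z:np.array([p[0],p[1],z])
for n,z in(('bottom',zb),('barrel mid',zb+.012),('flange lo',zb+.034),('flange hi',zb+.04),('top',zb+.096)):print(n,np.round(proj(S,q(z)),1),np.round(proj(T,q(z)),1))
im=cv2.cvtColor(S['pixels'],cv2.COLOR_RGB2HSV)
for r in(100,104,108,112,114,116,118,119,120):print(r,' '.join('%3d'%x for x in im[r,214:248,2]))
t=cv2.cvtColor(T['pixels'],cv2.COLOR_RGB2HSV)
ch=t[...,1].astype(int)
for r in range(182,224,4):print(r,' '.join('%3d'%x for x in ch[r,472:506]))
E
```

```text
t6.68 p [ 0.5522 -0.2094  0.3268] yaw(y axis) 3.48 z [ 4.e-04  1.e-04 -1.e+00] F [-0.63  0.65 -2.4 ] M [-0.03 -0.08 -0.05] grip 0.0447 35.0
bottom [230.8 115.9] [497.4 212.4]
barrel mid [230.1 110.2] [500.3 211. ]
flange lo [228.8  99.6] [505.8 208.2]
flange hi [228.4  96.7] [507.3 207.4]
top [225.  68.] [523.  199.4]
100 174 173 163 125  71  32  25  34  54  74  85  94 101 108 110 107 104 101  93  80  65  50  35  25  20  25  59 116 161 175 177 177 176 176
104 177 177 177 177 166 135 102  79  60  48  41  36  33  34  34  34  37  41  47  53  59  70  76  87 123 160 173 176 176 177 177 175 176 176
108 178 179 179 180 178 166 138 124 123 121 114 110 109 112 113 113 113 112 111 109 108 104  99  94 113 158 174 176 176 176 175 174 174 173
112 179 179 180 181 180 176 157 133 125 123 119 111 109 111 112 113 113 111 110 109 107 104  99  94  98 131 166 175 175 176 177 178 178 177
114 183 183 183 184 184 182 177 168 162 152 127 109 107 110 111 112 112 112 110 109 107 104 100  95 106 141 169 177 178 178 178 179 179 179
116 183 184 183 184 182 182 181 181 181 177 161 136 117 112 111 111 112 112 110 
[... 1319 characters left out ...]

206  48  50  53  36  24  26  26  26  26  25  18  20  19  20  18  20  18  18  26  22  20  26  17  23  16  31  24  16  15  23  32  31  24  31
210  50  50  49  48  45  20  20  23  23  22  17  19  21  20  16  14  24  29  19  23  22  32  24  32  24  16  29  30  23  31  29  16  31  32
214  50  46  35  22  18  23  22  19  19  19  19  21  20  28  36  34  23  23  19  19  28  22  25  27  31  23  16  30  31  23  15  29  30  30
218  40  45  18  26  22  27  23  20  19  20  21  20  27  28  41  33  34  25  32  31  26  19  23  19  22  29  18  24  32  23  31  31  33  30
222  48  44  33  22  22  22  22  16  25  22  19  22  21  21  32  38  35  18  44  23  22  23  29  28  26  21  18  24  20   9  12   2   2  19
```

To row units: 28 mm / 800 = 0.035, 26 mm / 800 = 0.0325.

Emit:
{"name": "arm_command", "arguments": {"targets": [-0.0019,-0.0013,0.0063,0,0,0,-0.0038,-0.0025,0.0138,0,0,0,-0.0038,-0.0025,0.0213,0,0,0,-0.0038,-0.0025,0.0275,0,0,0,-0.0038,-0.0025,0.0325,0,0,0,-0.0038,-0.0025,0.035,0,0,0,-0.0038,-0.0025,0.035,0,0,0,-0.0038,-0.0025,0.035,0,0,0]}}

```text
time_s: 7.45
eef_pos: [0.5503, -0.2131, 0.2984]
tcp_rot: [[-0.06, 0.998, -0.0], [0.998, 0.06, -0.0], [0.0, -0.0, -1.0]]
wrist_force: [0.3, -0.1, -2.5]
grip_width: 0.0445
finger_force: 35.0
```

```bash
python3 -c "
from h import *
st();togo([.5504,-.2126,.289],3.5)"
```

```text
t7.45 p [ 0.5503 -0.2131  0.2984] yaw(y axis) 3.44 z [-1.e-04 -0.e+00 -1.e+00] F [ 0.28 -0.14 -2.5 ] M [-0.03 -0.05 -0.02] grip 0.0445 35.0
t7.45 p [ 0.5503 -0.2131  0.2984] yaw(y axis) 3.44 z [-1.e-04 -0.e+00 -1.e+00] F [ 0.28 -0.14 -2.5 ] M [-0.03 -0.05 -0.02] grip 0.0445 35.0
togo mm [0.5 0.2 9.4] rad [-0.0001 -0.     -0.0011]
```

To row units: 10 mm / 800 = 0.0125, 9 mm / 800 = 0.0113.

Emit:
{"name": "arm_command", "arguments": {"targets": [0,0,0.0019,0,0,0,0,0,0.0038,0,0,0,0,0,0.0056,0,0,0,0,0,0.0075,0,0,0,0,0,0.0094,0,0,0,0,0,0.0113,0,0,0,0,0,0.0125,0,0,0,0,0,0.0125,0,0,0]}}

```text
time_s: 8.12
eef_pos: [0.5503, -0.2131, 0.2882]
tcp_rot: [[-0.06, 0.998, -0.0], [0.998, 0.06, 0.0], [0.0, -0.0, -1.0]]
wrist_force: [-0.2, -0.7, -3.3]
grip_width: 0.0445
finger_force: 35.0
```

```bash
python3 -c "
from h import *
st()"
```

```text
t8.12 p [ 0.5503 -0.2131  0.2882] yaw(y axis) 3.44 z [-1.e-04  1.e-04 -1.e+00] F [-0.2  -0.7  -3.32] M [ 0.03 -0.17  0.04] grip 0.0445 35.0
```

The barrel is about 8 mm into the bore without contact. Feeling on downwards at 1 mm per row.

To row units: 6 mm / 800 = 0.0075, 5 mm / 800 = 0.0063.

Emit:
{"name": "arm_command", "arguments": {"targets": [0,0,0.0013,0,0,0,0,0,0.0025,0,0,0,0,0,0.0038,0,0,0,0,0,0.005,0,0,0,0,0,0.0063,0,0,0,0,0,0.0075,0,0,0,0,0,0.0075,0,0,0]}}

```text
time_s: 8.7
eef_pos: [0.5503, -0.2131, 0.2822]
tcp_rot: [[-0.06, 0.998, -0.0], [0.998, 0.06, 0.0], [0.0, -0.0, -1.0]]
wrist_force: [0.1, 0.7, -3.1]
grip_width: 0.0444
finger_force: 35.0
```

```bash
python3 -c "
from h import *
st()"
```

```text
t8.70 p [ 0.5503 -0.2131  0.2822] yaw(y axis) 3.44 z [-1.e-04  1.e-04 -1.e+00] F [ 0.1   0.7  -3.08] M [ 0.03 -0.29 -0.04] grip 0.0444 35.0
```

Emit:
{"name": "arm_command", "arguments": {"targets": [0,0,0.0013,0,0,0,0,0,0.0025,0,0,0,0,0,0.0038,0,0,0,0,0,0.005,0,0,0,0,0,0.005,0,0,0]}}

```text
time_s: 9.12
eef_pos: [0.5503, -0.2131, 0.2782]
tcp_rot: [[-0.06, 0.998, -0.0], [0.998, 0.06, 0.0], [0.0, -0.0, -1.0]]
wrist_force: [0.6, 0.5, -3.6]
grip_width: 0.0446
finger_force: 35.0
```

```bash
python3 -c "
from h import *
st()
a=cap('scene')['pixels']
cv2.imwrite('pics/ins.png',cv2.convertScaleAbs(cv2.resize(a[70:170,180:280],(500,500),interpolation=3)[:,:,::-1],alpha=1.1))"
```

```text
t9.12 p [ 0.5503 -0.2131  0.2782] yaw(y axis) 3.44 z [-2.e-04  1.e-04 -1.e+00] F [ 0.59  0.49 -3.59] M [-0.01 -0.2   0.01] grip 0.0446 35.0
```

View pics/ins.png

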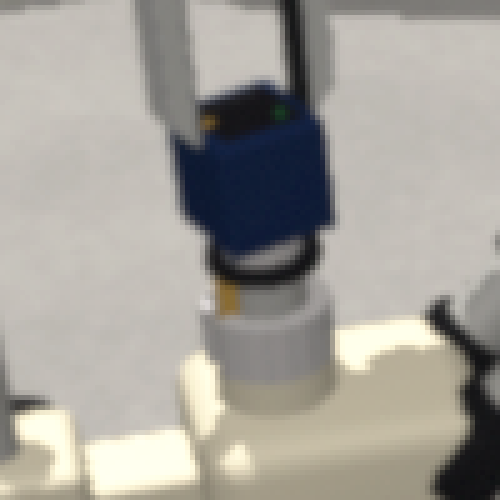

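The picture shows the barrel in the ring and the brass key going down at the keyway around (226,129), with no upward force. Continuing down.

To row units: 12 mm / 800 = 0.015, 11 mm / 800 = 0.0138.

Emit:
{"name": "arm_command", "arguments": {"targets": [0,0,0.0013,0,0,0,0,0,0.0031,0,0,0,0,0,0.005,0,0,0,0,0,0.0069,0,0,0,0,0,0.0088,0,0,0,0,0,0.0106,0,0,0,0,0,0.0125,0,0,0,0,0,0.0138,0,0,0,0,0,0.015,0,0,0,0,0,0.015,0,0,0]}}

```text
time_s: 10.0
eef_pos: [0.5503, -0.2131, 0.2662]
tcp_rot: [[-0.06, 0.998, -0.0], [0.998, 0.06, 0.0], [0.0, -0.0, -1.0]]
wrist_force: [0.4, -0.1, -4.4]
grip_width: 0.0445
finger_force: 35.0
```

```bash
python3 -c "
from h import *
st()"
```

```text
t10.00 p [ 0.5503 -0.2131  0.2662] yaw(y axis) 3.44 z [-3.e-04  1.e-04 -1.e+00] F [ 0.4  -0.08 -4.4 ] M [ 0.01 -0.22  0.01] grip 0.0445 35.0
```

Emit:
{"name": "arm_command", "arguments": {"targets": [0,0,0.0009,0,0,0,0,0,0.0018,0,0,0,0,0,0.0026,0,0,0,0,0,0.0035,0,0,0,0,0,0.0044,0,0,0,0,0,0.0044,0,0,0]}}

```text
time_s: 10.5
eef_pos: [0.5503, -0.2131, 0.2628]
tcp_rot: [[-0.06, 0.998, -0.0], [0.998, 0.06, 0.0], [0.0, -0.0, -1.0]]
wrist_force: [0.6, -0.1, -3.4]
grip_width: 0.0447
finger_force: 35.0
```

To row units: 1 mm / 800 = 0.0013, 0.5 mm / 800 = 0.0006.

Emit:
{"name": "arm_command", "arguments": {"targets": [0,0,0.0006,0,0,0,0,0,0.0013,0,0,0,0,0,0.0013,0,0,0]}}

```text
time_s: 10.75
eef_pos: [0.5503, -0.2131, 0.2622]
tcp_rot: [[-0.06, 0.998, 0.0], [0.998, 0.06, -0.0], [-0.0, 0.0, -1.0]]
wrist_force: [-0.1, 0.6, -2.1]
grip_width: 0.0448
finger_force: 35.0
```

```bash
python3 -c "
from h import *
st()"
```

```text
t10.75 p [ 0.5503 -0.2131  0.2622] yaw(y axis) 3.44 z [ 2.e-04 -2.e-04 -1.e+00] F [-0.14  0.6  -2.1 ] M [ 0.04 -0.12  0.02] grip 0.0448 35.0
```

The flange first touches at a TCP height of 0.262, as expected. Now I'll press in small steps.

To row units: 1 mm / 800 = 0.0013, 0.5 mm / 800 = 0.0006.

Emit:
{"name": "arm_command", "arguments": {"targets": [0,0,0.0006,0,0,0,0,0,0.0013,0,0,0,0,0,0.0013,0,0,0]}}

```text
time_s: 11.0
eef_pos: [0.5503, -0.2131, 0.2621]
tcp_rot: [[-0.06, 0.998, 0.001], [0.998, 0.06, -0.001], [-0.001, 0.001, -1.0]]
wrist_force: [-1.6, -0.7, 2.1]
grip_width: 0.0447
finger_force: 35.0
```

Emit:
{"name": "arm_command", "arguments": {"targets": [0,0,0.0006,0,0,0,0,0,0.0013,0,0,0,0,0,0.0013,0,0,0]}}

```text
time_s: 11.25
eef_pos: [0.5503, -0.2131, 0.262]
tcp_rot: [[-0.06, 0.998, 0.002], [0.998, 0.06, -0.001], [-0.001, 0.002, -1.0]]
wrist_force: [-2.3, 1.3, 5.6]
grip_width: 0.0447
finger_force: 35.0
```

```bash
python3 -c "
from h import *
st()"
```

```text
t11.25 p [ 0.5503 -0.2131  0.262 ] yaw(y axis) 3.44 z [ 0.002  -0.0012 -1.    ] F [-2.32  1.3   5.6 ] M [ 0.27  0.32 -0.  ] grip 0.0447 35.0
```

To row units: 2 mm / 800 = 0.0025, 1.5 mm / 800 = 0.0019.

Emit:
{"name": "arm_command", "arguments": {"targets": [0,0,0.0006,0,0,0,0,0,0.0013,0,0,0,0,0,0.0019,0,0,0,0,0,0.0025,0,0,0,0,0,0.0025,0,0,0,0,0,0.0025,0,0,0,0,0,0.0025,0,0,0], "newtons": 45}}

```text
time_s: 11.83
eef_pos: [0.5502, -0.2132, 0.2618]
tcp_rot: [[-0.06, 0.998, 0.004], [0.998, 0.06, -0.002], [-0.002, 0.004, -1.0]]
wrist_force: [-2.7, 2.4, 10.6]
grip_width: 0.0442
finger_force: 45.0
```

```bash
python3 -c "
from h import *
st()
a=cap('scene')['pixels'];st()
cv2.imwrite('pics/end.png',cv2.convertScaleAbs(cv2.resize(a[70:170,180:280],(500,500),interpolation=3)[:,:,::-1],alpha=1.1))"
```

```text
t11.83 p [ 0.5502 -0.2132  0.2618] yaw(y axis) 3.44 z [ 0.0038 -0.0022 -1.    ] F [-2.75  2.36 10.61] M [ 0.37  0.6  -0.05] grip 0.0442 45.0
t11.88 p [ 0.5502 -0.2132  0.2618] yaw(y axis) 3.44 z [ 0.0037 -0.0022 -1.    ] F [-3.59  3.01 10.38] M [0.35 0.61 0.02] grip 0.0446 45.0
```

View pics/end.png

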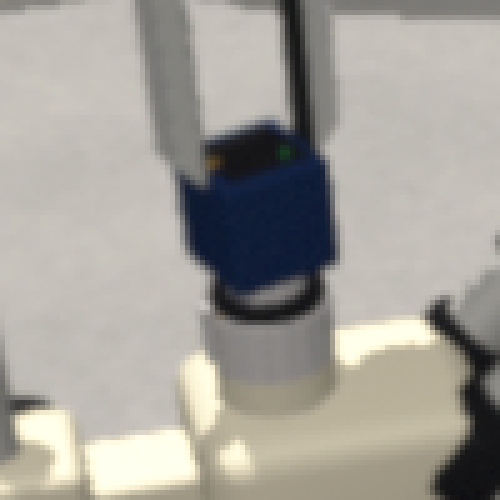

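The flange is sitting on the ring at about (233,131) with the key gone from sight, and contact is about 14 N. A small counter-tilt will level the push.

To row units: 0.5 mm / 800 = 0.0006, 0.3 mm / 800 = 0.0004, 0.004 rad / 3.1416 = 0.0013.

Emit:
{"name": "arm_command", "arguments": {"targets": [0,0,0.0004,0.0006,0.0003,0,0,0,0.0006,0.0013,0.0008,0,0,0,0.0006,0.0013,0.0008,0,0,0,0.0006,0.0013,0.0008,0,0,0,0.0006,0.0013,0.0008,0,0,0,0.0006,0.0013,0.0008,0]}}

```text
time_s: 12.38
eef_pos: [0.5504, -0.2132, 0.2618]
tcp_rot: [[-0.06, 0.998, 0.0], [0.998, 0.06, -0.0], [-0.0, 0.0, -1.0]]
wrist_force: [-4.0, 2.0, 11.6]
grip_width: 0.0446
finger_force: 45.0
```

```bash
python3 -c "
from h import *
st()"
```

```text
t12.38 p [ 0.5504 -0.2132  0.2618] yaw(y axis) 3.44 z [ 4.e-04 -3.e-04 -1.e+00] F [-4.01  2.04 11.62] M [0.38 0.6  0.02] grip 0.0446 45.0
```

```bash
python3 -c "
from rig import arm
print(arm.close_job())"
```

```text
the job is handed in; nothing more can be done
None
```

The camera is fitted and I handed the job in at about 12.4 s: the key is in the keyway, the flange is down on the ring, and the gripper still holds the camera and presses it down with about 15 N, weight included (no turning was needed, since I had lined up the key beforehand).

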